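# Unload the pressed border tile

## Robot

A 6-joint arm with a two-finger parallel gripper is mounted at the origin on a cart in front of the work surface, level with it; the furniture and walls round the work are solid. World frame = base frame: x ahead of the robot, y to its left, z up, the work surface at z = 0. Lengths are in m, angles in rad, forces in N, time in s.
With the tool pointing down it reaches from about 0.35 to 0.775 m from the base axis. Payload 5.5 kg.
Tool frame: the origin (TCP) lies at the very end of the fingers, on their centre line; the grasp point (between the pads) lies bot.grip_depth behind it (bot.grip_depth is the distance from the TCP to the grasp point, in m); z points along the fingers, y is the line along which they close (so a half turn about z gives the same grasp; the last joint's range is limited). The gripper opens to 85 mm and grips with 20 to 120 N. Pads are 22 mm wide; open, the fingers measure 114 mm over their backs; the gripper's body (76 mm by 85 mm) begins 54 mm behind the grasp point. The pads swing forward as they close: fully open they stand 13 mm farther back than shut.
Start: joints at [-0.14, 0.313, 0.046, 1.304, 0, 1.431], TCP at [0.575, -0, 0.231] pointing down, gripper open.
Joint ranges: [-2.76, 2.76], [-0.86, 1.69], [-1.03, 1.26], [-2.2, 2.34], [-1.47, 1.5], [-3.14, 3.14]. Speed limits (rad/s): [2.57, 2.57, 3.14, 3.14, 3.14, 3.14].

## Interface

Orientations are given as a unit quaternion [x, y, z, w].
In Python, from workcell import status, read_camera, calibration, job_done, bot gives the robot as it stands.
- The arm moves only by the shell command python3 -m crank 'ROWS' [FORCE]. ROWS is a JSON list of rows, 1 to 5 of them, each an object with the fields rotvec (a list: a rotation vector rx, ry, rz in rad), xyz (a list: dx, dy, dz in shares of the most that a row can go, 1 being 62.5 mm), finger_gap (the finger opening in m); a field left out counts as zero (the opening has to be given); each row shifts and turns the commanded pose from where the row before left it, along the tool's axes as they then stand; what a row does not reach is not made up. A row lasts 1/8 s, in which the tool goes at most 0.0625 m and 0.188 rad, less where a joint would pass 70% of its speed; a pose out of reach is approached as far as the arm can. The fingers move at their own pace and stop on an object; FORCE is the grip in N (left out, the last holds). Time passes only in rows, so rows that do not move let the fingers close. It prints the time, the measured TCP pose, the force, the opening and the grip force at its end. Input that does not fit is refused with a message, and nothing moves.
- status.sense(): the state, without advancing time (a new reading comes with each control period).
- read_camera(name): name is "scene" or "side" or "wrist"; returns the picture (400x640x3 uint8, red, green, blue); there is no depth.
- calibration(name): a dict with "fx", "fy", "cx", "cy" (pixels), "R" (3x3) and "t" (3): a world point X has camera coordinates R X + t. Camera axes: x right, y down, z forward; pixel columns grow to the right and rows downward; lengths in m; the calibration is good to about 2 mm. A picture is of the moment at which its call begins: read the wrist's pose just before it. calibration takes no time and is no camera call; for the wrist camera it gives the pose at the moment of the call.
- job_done(): hands the job in; it is judged then, once.
The state is a dict: "clock": time; "qpos": joint angles; "qvel": joint speeds; "effort": joint torques, N m; "tool_pos": TCP position; "tcp_rot": TCP orientation; "contact_force": force on the tool from outside, world axes, zero at the start; "moment": the same for the moment, N m; "gripper_width": finger opening in m; "grip_force": force on a finger pad.
Only numpy, scipy, OpenCV 4.12 (cv2) and the standard library are available. Lean on these libraries where they do the work, as an engineer would, in place of code of your own. Each camera call takes 0.05 s, during which the arm holds its last target. There are 200 camera calls.

## Task

The border tile has finished pressing, so take its stack apart. First stand each pigment jar upright in the middle of the coaster of its own colour (navy jar on blue, teal on teal, rust-brown on rust-orange), then lay the press board centred on and in line with the cork pad, and last lay the patterned tile gently, centred on and in line with the wooden drying rack. Let no jar fall over.

Things in the scene. Friction and masses are not known exactly. Their poses are not given: they have to be found in the camera images.
- navy_jar: pigment jar with navy blue body and a white screw lid, round, 37 mm in diameter, 52 mm tall; origin at the centre of its underside, z up. Starts standing on the press board, one of three in a row along it
- teal_jar: pigment jar with teal body and a black screw lid, round, 37 mm in diameter, 49 mm tall; origin at the centre of its underside, z up. Starts standing on the press board, one of three in a row along it
- rust_jar: pigment jar with rust-brown body and a cream screw lid, round, 38 mm in diameter, 47 mm tall; origin at the centre of its underside, z up. Starts standing on the press board, one of three in a row along it
- press_board: plywood press board, a bar 176 mm long (its x), 44 mm wide (its y), 14 mm thick (z), both ends alike, with a small brass screw at each end; origin at the centre of its underside. Starts lying lengthwise on the strip tile; the jars stand along its middle line about 52 mm apart, in any order
- strip_tile: narrow white border tile with a dark traced pattern, 200 mm long (its x), 58 mm wide (its y), 9 mm thick (z); origin at the centre of its underside. Starts flat on the table under the press board, its rim showing 7 mm at the sides and 12 mm at the ends
- blue_coaster: flat round blue coaster, 70 mm in diameter, 6 mm thick, fixed to the table; origin at the centre of its underside, its top is 6 mm above
- teal_coaster: flat round teal coaster, 70 mm in diameter, 6 mm thick, fixed to the table; origin at the centre of its underside, its top is 6 mm above
- rust_coaster: flat round rust-orange coaster, 70 mm in diameter, 6 mm thick, fixed to the table; origin at the centre of its underside, its top is 6 mm above
- cork_pad: plain cork pad, 206 mm long (its x), 62 mm wide (its y), 4 mm thick, fixed to the table; origin at the centre of its underside, its top is 4 mm above
- drying_rack: low wooden drying rack, 224 mm long (its x), 78 mm wide (its y): two dark runners under four cross slats (14 mm wide, centred at x = -95, -35, 35, 95 mm), fixed to the table; origin at the centre of its underside, the slats' tops are 11 mm above
Things that resemble listed ones, but are neither listed nor needed, are in the scene too. Leave any green, purple or red look-alike of the navy_jar alone.

How it is judged:
On the way, in this order (a step that is already met when the one before it is completed fails the run):
1. the three jars stand on their own coasters (horizontal distance between navy_jar and blue_coaster below 0.012 m and z of navy_jar in the frame of blue_coaster between 0.003 and 0.009 m and angle between each of navy_jar, teal_jar, rust_jar's own z axis and vertical below 0.08 rad and linear speed of each of navy_jar, teal_jar, rust_jar below 0.02 m/s and horizontal distance between teal_jar and teal_coaster below 0.012 m and z of teal_jar in the frame of teal_coaster between 0.003 and 0.009 m and horizontal distance between rust_jar and rust_coaster below 0.012 m and z of rust_jar in the frame of rust_coaster between 0.003 and 0.009 m), for 0.2 s.
2. the press board lies on the cork pad (horizontal distance between press_board and cork_pad below 0.012 m and z of press_board in the frame of cork_pad between 0.001 and 0.007 m and angle between press_board's own z axis and vertical below 0.08 rad and linear speed of press_board below 0.02 m/s and angle between the x axis of press_board and the x axis of cork_pad, either way round below 0.12 rad), for 0.2 s.
3. the tile lies on the drying rack (horizontal distance between strip_tile and drying_rack below 0.012 m and z of strip_tile in the frame of drying_rack between 0.008 and 0.014 m and angle between strip_tile's own z axis and vertical below 0.08 rad and linear speed of strip_tile below 0.02 m/s and angle between the x axis of strip_tile and the x axis of drying_rack, either way round below 0.12 rad), for 0.2 s.
At the end, for the whole second after the job is handed in: Each jar stands upright on the coaster of its colour, within 12 mm of its centre; the press board lies on the cork pad and the tile on the drying rack, each within 12 mm of the centre and 0.12 rad (about 7 degrees) of in line, either way round; all released and at rest (all of step 1 and all of step 2 and all of step 3); the robot touches nothing.
It fails at once if a jar has been tipped over (angle between any of navy_jar, teal_jar, rust_jar's own z axis and vertical above 0.7 rad).
It fails at once if the tile was banged down on the rack (over 60 N) (contact force between strip_tile and drying_rack above 60 N).
It also fails if it takes over 128 s, if anything falls off the work surface, if the arm or the gripper's body presses on something with over 40 N, if the wrist force passes 120 N, or if a joint passes its speed limit or range.

## Working session

There is one attempt and no reset: what is moved stays moved. The work goes in short steps, Python scripts to look and compute and a shell command to move; the robot and the scene stay as the last step left them, time stands still between calls to the robot, and variables do not carry over. Pictures are saved under pics/ and viewed, at most 14 in all, crops included, and the job is handed in when it is done.

```bash
mkdir -p pics; ls
python3 - <<'E'
from workcell import status, read_camera, calibration, bot
import cv2
s=status.sense();print(s['clock'],s['tool_pos'],s['tcp_rot'],s['gripper_width'],bot.grip_depth)
for n in("scene","side","wrist"):
    im=read_camera(n);cv2.imwrite(f"pics/{n}0.png",im[:,:,::-1])
    c=calibration(n);print(n,c['fx'],c['cx'],c['cy'],(-c['R'].T@c['t']).round(3))
E
```

```text
pics
0.0 [5.74493056e-01 7.20839498e-05 2.30418629e-01] [ 7.07097851e-01  7.07115143e-01 -5.35538151e-04 -7.18687190e-04] 0.08567526243776175 0.0187
scene 491.53130484294917 318.66108238988437 200.16967550419537 [-0.167 -0.571  1.039]
side 366.79719053519534 322.93718517197215 198.30585531508828 [ 0.519 -0.878  0.505]
wrist 344.6932858735597 319.44471199577646 198.4330150254275 [0.574 0.079 0.374]
```

View pics/scene0.png

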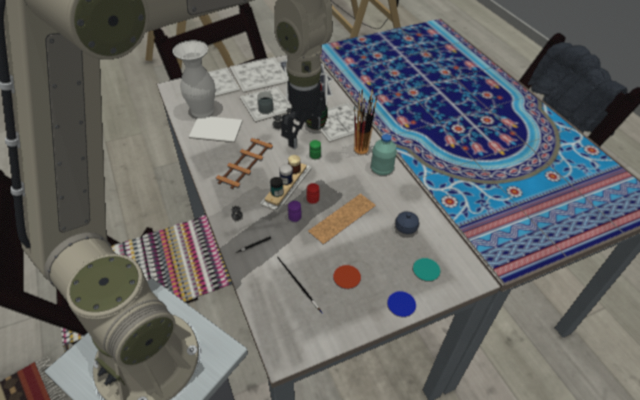

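View pics/side0.png

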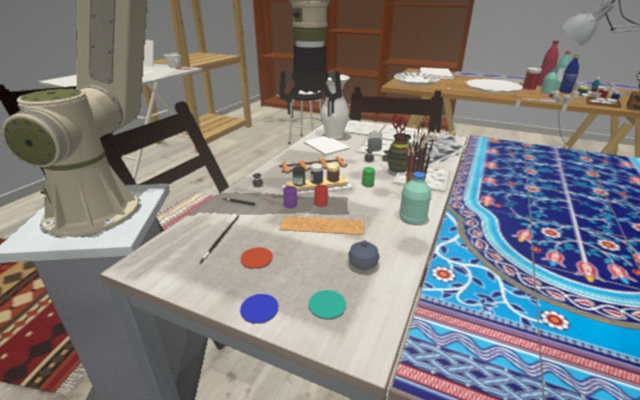

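The scene view shows the coasters at rust (347,276), teal (426,269) and blue (401,303). The cork pad is at (341,218), the rack at (244,162) and the stack at (287,187). The look-alikes are at red (313,193), purple (294,211) and green (315,150). The side view agrees with this. Next I'll enlarge crops of both.

```bash
cat > h.py <<'E'
import numpy as np, cv2
from workcell import status, read_camera, calibration, bot
from scipy.spatial.transform import Rotation as Rn
def ray(c,u,v,z):
    d=c['R'].T@np.array([(u-c['cx'])/c['fx'],(v-c['cy'])/c['fy'],1]); o=-c['R'].T@c['t']
    return (o+d*(z-o[2])/d[2])
def proj(c,X):
    p=c['R']@np.array(X)+c['t']; return np.array([c['fx']*p[0]/p[2]+c['cx'],c['fy']*p[1]/p[2]+c['cy']])
def crop(src,x0,y0,x1,y1,k,out):
    im=cv2.imread(src)[y0:y1,x0:x1]; cv2.imwrite(out,cv2.resize(im,None,fx=k,fy=k,interpolation=cv2.INTER_CUBIC))
def plan(xyz,yaw,pitchdown=True):
    """row-wise tool-frame delta to reach xyz with closing axis y at world yaw; prints"""
    s=status.sense(); p=np.array(s['tool_pos']); R=Rn.from_quat(s['tcp_rot'])
    y=np.array([np.cos(yaw),np.sin(yaw),0]); z=np.array([0,0,-1.]); best=None
    for sg in(1,-1):
        T=Rn.from_matrix(np.array([np.cross(sg*y,z),sg*y,z]).T); rv=(R.inv()*T).as_rotvec()
        if best is None or np.linalg.norm(rv)<np.linalg.norm(best[0]): best=(rv,T)
    rv,T=best; d=np.array(xyz)-p
    print('t',round(s['clock'],2),'tcp',p.round(4),'rv',rv.round(4),'d(current)',R.inv().apply(d).round(4),'d(target)',T.inv().apply(d).round(4),'q6',round(s['qpos'][5],2))
E
python3 - <<'E'
from h import *
crop('pics/scene0.png',200,120,380,255,4.4,'pics/sc1.png')
cs=calibration('scene')
a=cv2.imread('pics/scene0.png');hsv=cv2.cvtColor(a,cv2.COLOR_BGR2HSV)
cd=calibration('side');b=cv2.imread('pics/side0.png');hb=cv2.cvtColor(b,cv2.COLOR_BGR2HSV)
for n,p,q in(('rust',(347,276),(257,258)),('teal',(426,269),(327,304)),('blue',(401,303),(259,308))):
  for c,h,(u,v) in((cs,hsv,p),(cd,hb,q)):
    H=int(h[v,u,0]); m=((abs(h[:,:,0].astype(int)-H)<8)&(h[:,:,1]>120)).astype(np.uint8)
    _,l=cv2.connectedComponents(m); ys,xs=np.where(l==l[v,u])
    P=np.array([ray(c,x,y,.006) for x,y in zip(xs,ys)])
    print(n,P.mean(0).round(4),(P.max(0)-P.min(0)).round(3),(P.max(0)/2+P.min(0)/2).round(4))
E
```

```text
rust [ 0.4399 -0.2345  0.006 ] [0.068 0.067 0.   ] [ 0.4404 -0.2341  0.006 ]
rust [ 0.4397 -0.2368  0.006 ] [0.065 0.067 0.   ] [ 0.4396 -0.2361  0.006 ]
teal [ 0.5779 -0.3841  0.006 ] [0.066 0.066 0.   ] [ 0.5778 -0.3835  0.006 ]
teal [ 0.5778 -0.3861  0.006 ] [0.067 0.067 0.   ] [ 0.5781 -0.3851  0.006 ]
blue [ 0.4536 -0.3825  0.006 ] [0.067 0.066 0.   ] [ 0.4542 -0.3819  0.006 ]
blue [ 0.4538 -0.3848  0.006 ] [0.065 0.069 0.   ] [ 0.4538 -0.3835  0.006 ]
```

View pics/sc1.png

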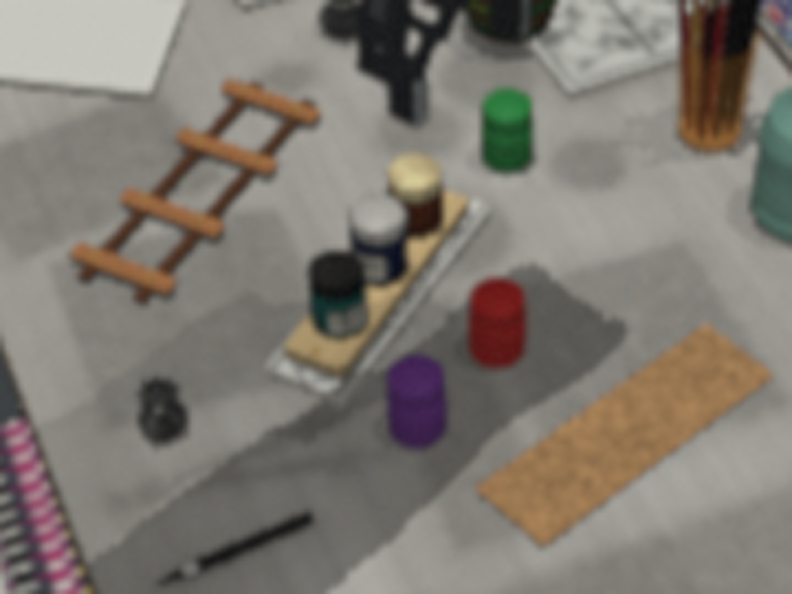

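View pics/wrist0.png

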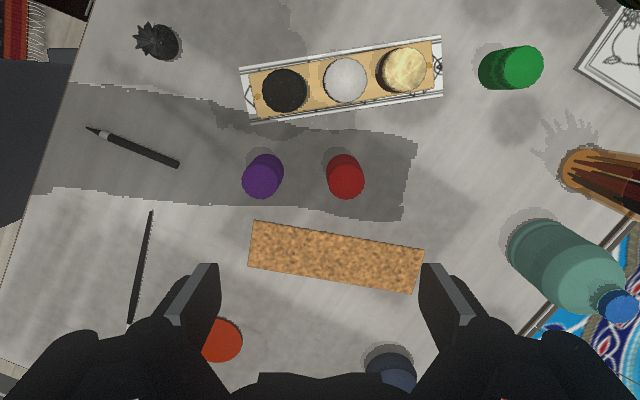

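The wrist view shows lid centres at teal/black (285,91), navy/white (345,80) and rust/cream (404,70). Tile corners are at about (239,68), (441,36), (443,95) and (254,124). Cork corners are at about (254,220), (424,250), (413,294) and (248,266). In the scene crop, the rack's slat ends are visible; the end slats run (75,252)-(172,287) and (225,88)-(318,116).

Run:
```python
from h import *
c=calibration('wrist'); cs=calibration('scene')
def quad(c,pts,z):
    P=np.array([ray(c,u,v,z)[:2] for u,v in pts]); m=P.mean(0); a=(P[1]+P[2]-P[0]-P[3])/2; 
    print('c',m.round(4),'len',np.linalg.norm(a).round(4),'wid',np.linalg.norm((P[3]+P[2]-P[0]-P[1])/2).round(4),'yaw',np.arctan2(a[1],a[0]).round(4))
quad(c,[(239,68),(441,36),(443,95),(254,124)],.009)
quad(c,[(249,77),(431,42),(435,88),(257,117)],.023)
quad(c,[(254,220),(424,250),(413,294),(248,266)],.004)
f=lambda p:(200+p[0]/4.4,120+p[1]/4.4)
quad(cs,[f(p) for p in[(480,490),(707,325),(771,375),(544,545)]],.004)
quad(cs,[f(p) for p in[(74,252),(225,88),(318,115),(172,287)]],.011)  # slat ends mid
for n,p,z in(('teal',(285,91),.072),('navy',(345,80),.075),('rust',(404,70),.070),('purple',(266,170),.05),('red',(346,170),.05),('green',(523,66),.05)): print(n,ray(c,*p,z).round(4))
for n,p,z in(('teal',(337,272),.072),('navy',(379,214),.075),('rust',(415,172),.070),('purple',(417,373),.05),('red',(498,298),.05)): print(n,ray(cs,*f(p),z).round(4))
```

```text
c [0.5974 0.0838] len 0.1971 wid 0.0554 yaw 0.1483
c [0.5953 0.0837] len 0.1751 wid 0.0397 yaw 0.1682
c [ 0.5936 -0.1159] len 0.2042 wid 0.0606 yaw -0.1878
c [ 0.5946 -0.1186] len 0.203 wid 0.0578 yaw -0.1837
c [0.599  0.2435] len 0.191 wid 0.0753 yaw 0.1647
teal [0.5451 0.0756 0.072 ]
navy [0.5948 0.0843 0.075 ]
rust [0.6437 0.0923 0.07  ]
purple [0.5226 0.0028 0.05  ]
red [0.5995 0.0029 0.05  ]
green [0.7523 0.0965 0.05  ]
teal [0.5433 0.0717 0.072 ]
navy [0.5976 0.0812 0.075 ]
rust [0.6468 0.0904 0.07  ]
purple [ 0.5214 -0.0082  0.05  ]
red [ 0.6025 -0.0101  0.05  ]
```

The rows are not in the units I measure in: shifts go in shares of 62.5 mm. I convert before sending: 0.045 m is 0.72, 0.04 m is 0.64.

```bash
python3 -m crank '[{"rotvec": [0,0,-0.1745],"finger_gap": 0.065},{"rotvec": [0,0,-0.1745],"finger_gap": 0.065},{"rotvec": [0,0,-0.1745],"finger_gap": 0.065},{"rotvec": [0,0,-0.1745],"finger_gap": 0.065},{"rotvec": [0,0,-0.1745],"finger_gap": 0.065}]' 40; python3 -m crank '[{"rotvec": [0,0,-0.1745],"finger_gap": 0.065},{"rotvec": [0,0,-0.1745],"finger_gap": 0.065},{"rotvec": [0,0,-0.1745],"finger_gap": 0.065},{"rotvec": [0,0,-0.1745],"finger_gap": 0.065}]'; python3 -m crank '[{"xyz": [-0.24,0.72,0],"finger_gap": 0.065},{"xyz": [-0.24,0.72,0],"finger_gap": 0.065},{"xyz": [-0.24,0.64,0],"finger_gap": 0.065},{"finger_gap": 0.065},{"finger_gap": 0.065}]'
python3 - <<'E'
from h import *
s=status.sense();print(s['qpos'].round(3) if hasattr(s['qpos'],'round') else s['qpos'])
import pickle
c=calibration('wrist');cv2.imwrite('pics/w1.png',read_camera('wrist')[:,:,::-1]);pickle.dump(c,open('w1.pkl','wb'))
plan((.596,.083,.231),np.pi/2)
E
```

```text
clock: 0.78
tool_pos: [0.5748, 0.0, 0.2309]
tcp_rot: [0.339, 0.941, -0.0, -0.0]
contact_force: [-0.7, -0.2, 0.1]
gripper_width: 0.0647
grip_force: 0.0
clock: 1.27
tool_pos: [0.5748, 0.0, 0.2309]
tcp_rot: [-0.003, 1.0, 0.0, -0.0]
contact_force: [-0.1, -0.9, -0.5]
gripper_width: 0.0648
grip_force: 0.0
clock: 1.9
tool_pos: [0.6197, 0.1298, 0.2308]
tcp_rot: [-0.0, 1.0, -0.0, -0.001]
contact_force: [0.4, 0.5, -0.2]
gripper_width: 0.0648
grip_force: 0.0
[ 0.08   0.431  0.217  1.358 -0.     0.08 ]
t 1.95 tcp [0.6197 0.1293 0.231 ] rv [-0.0005 -0.0008 -0.0008] d(current) [ 0.0236 -0.0463  0.0001] d(target) [ 0.0237 -0.0463  0.    ] q6 0.08
```

View pics/w1.png

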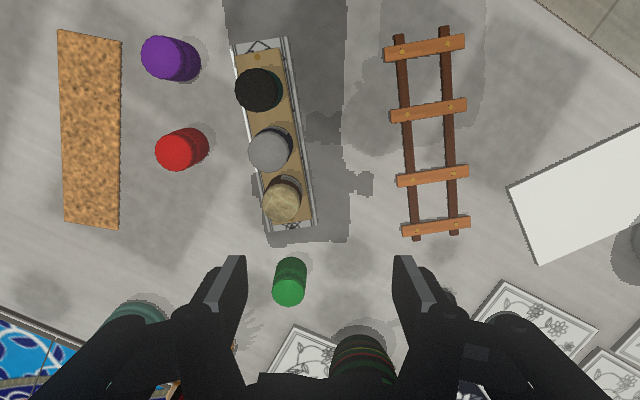

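The wrist picture from above puts the lids at black (258,90), white (269,149) and cream (281,201). The rack's end slats run (383,47)-(466,47) and (400,222)-(471,228). Cork corners are (58,29), (122,40), (118,229) and (64,221).

Run:
```python
from h import *
import pickle
c=pickle.load(open('w1.pkl','rb'))
def quad(c,pts,z):
    P=np.array([ray(c,u,v,z)[:2] for u,v in pts]); m=P.mean(0); a=(P[1]+P[2]-P[0]-P[3])/2; 
    print('c',m.round(4),'len',np.linalg.norm(a).round(4),'wid',np.linalg.norm((P[3]+P[2]-P[0]-P[1])/2).round(4),'yaw',np.arctan2(a[1],a[0]).round(4))
quad(c,[(383,47),(403,236),(471,228),(465,34)],.011)
quad(c,[(58,29),(64,221),(118,229),(122,40)],.004)
for n,p,z in(('teal',(258,90),.072),('navy',(269,149),.075),('rust',(281,201),.070)): print(n,ray(c,*p,z).round(4))
```

```text
c [0.5976 0.2471] len 0.203 wid 0.078 yaw 0.1678
c [ 0.5922 -0.1144] len 0.2047 wid 0.0613 yaw -0.1956
teal [0.5427 0.0784 0.072 ]
navy [0.5916 0.0858 0.075 ]
rust [0.641  0.0941 0.07  ]
```

```bash
python3 -m crank '[{"xyz": [0.416,-0.704,0],"finger_gap": 0.065},{"xyz": [0,0,0.96],"finger_gap": 0.065},{"xyz": [0,0,0.96],"finger_gap": 0.065},{"xyz": [0,0,0.64],"finger_gap": 0.065},{"finger_gap": 0.065}]' 40
python3 - <<'E'
from h import *
cv2.imwrite('pics/w2.png',read_camera('wrist')[:,:,::-1])
plan((.594,.085,.036),np.pi/2)
E
```

```text
clock: 2.58
tool_pos: [0.5906, 0.0846, 0.0683]
tcp_rot: [0.001, 1.0, -0.0, -0.004]
contact_force: [-0.1, 0.2, 0.1]
gripper_width: 0.0654
grip_force: 0.0
t 2.62 tcp [0.5928 0.0848 0.0709] rv [-0.0002 -0.0028 -0.002 ] d(current) [-0.0013  0.0002  0.0349] d(target) [-0.0012  0.0002  0.0349] q6 0.01
```

View pics/w2.png

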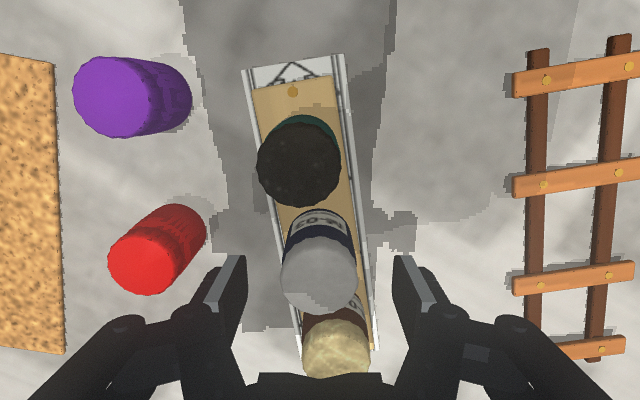

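The fingers straddle the white lid at (319,275) with equal clearance on both sides. I'll descend, grip and lift.

To row units: 0.034 m is 0.544.

```bash
python3 -m crank '[{"xyz": [0,0,0.544],"finger_gap": 0.065},{"finger_gap": 0.03},{"finger_gap": 0.03},{"finger_gap": 0.03},{"finger_gap": 0.03}]' 40; python3 -m crank '[{"finger_gap": 0.03},{"xyz": [0,0,-0.32],"finger_gap": 0.03},{"xyz": [0,0,-0.64],"finger_gap": 0.03},{"xyz": [0,0,-0.8],"finger_gap": 0.03},{"finger_gap": 0.03}]'; python3 -c "
from h import *
plan((.454,-.383,.145),np.pi/2)"
```

```text
clock: 3.25
tool_pos: [0.5957, 0.0859, 0.0396]
tcp_rot: [0.0, 1.0, -0.0, 0.002]
contact_force: [-1.3, -0.8, 6.9]
gripper_width: 0.0356
grip_force: 40.6
clock: 3.88
tool_pos: [0.5974, 0.0862, 0.1528]
tcp_rot: [0.0, 1.0, 0.0, 0.005]
contact_force: [0.0, -0.6, -1.1]
gripper_width: 0.0358
grip_force: 40.2
t 3.88 tcp [0.5974 0.0862 0.1528] rv [ 0.0001  0.0098 -0.    ] d(current) [ 0.1435 -0.4692  0.0064] d(target) [ 0.1434 -0.4692  0.0078] q6 0.01
```

```bash
python3 -m crank '[{"xyz": [0.224,-0.752,0],"finger_gap": 0.03},{"xyz": [0.224,-0.752,0],"finger_gap": 0.03},{"xyz": [0.224,-0.752,0],"finger_gap": 0.03},{"xyz": [0.224,-0.752,0],"finger_gap": 0.03},{"xyz": [0.224,-0.752,0],"finger_gap": 0.03}]'; python3 -m crank '[{"xyz": [0.224,-0.752,0],"finger_gap": 0.03},{"xyz": [0.224,-0.752,0],"finger_gap": 0.03},{"xyz": [0.224,-0.752,0],"finger_gap": 0.03},{"xyz": [0.224,-0.752,0],"finger_gap": 0.03},{"xyz": [0.224,-0.752,0],"finger_gap": 0.03}]';  python3 -m crank '[{"xyz": [0,0,0.8],"finger_gap": 0.03},{"xyz": [0,0,0.64],"finger_gap": 0.03},{"finger_gap": 0.03},{"finger_gap": 0.03}]'
python3 - <<'E'
from h import *
plan((.454,-.383,.0225),np.pi/2); print(status.sense()['qpos'])
cv2.imwrite('pics/w3.png',read_camera('wrist')[:,:,::-1])
E
```

```text
clock: 4.5
tool_pos: [0.5231, -0.1502, 0.1468]
tcp_rot: [0.0, 1.0, 0.0, -0.0]
contact_force: [0.7, -0.5, -0.8]
gripper_width: 0.0358
grip_force: 40.3
clock: 5.12
tool_pos: [0.4531, -0.3851, 0.1468]
tcp_rot: [0.0, 1.0, 0.0, -0.0]
contact_force: [0.5, -0.8, -1.8]
gripper_width: 0.0357
grip_force: 40.3
clock: 5.62
tool_pos: [0.4545, -0.3842, 0.0584]
tcp_rot: [-0.0, 1.0, -0.0, 0.0]
contact_force: [0.2, 0.5, -0.4]
gripper_width: 0.0354
grip_force: 40.3
t 5.62 tcp [ 0.4545 -0.3842  0.0584] rv [-0.0007  0.0008  0.    ] d(current) [0.0005 0.0013 0.0359] d(target) [0.0005 0.0012 0.0359] q6 -0.84
[-8.36768881e-01  4.54525448e-01 -1.85549689e-01  9.29705103e-01
  1.47996770e-04 -8.36793476e-01]
```

View pics/w3.png

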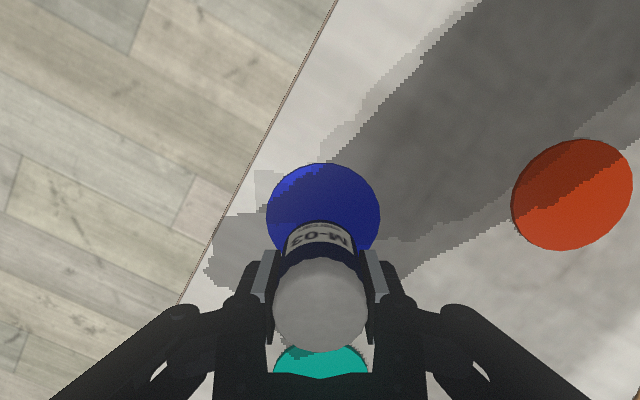

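The navy jar hangs upright over the blue coaster, whose centre column is about 324 against the jar's 321. I'll lower it.

To row units: 0.031 m is 0.496, 0.001 m is 0.016.

```bash
python3 -m crank '[{"xyz": [0,0.016,0.496],"finger_gap": 0.03},{"finger_gap": 0.03}]'; python3 -m crank '[{"xyz": [0,0,0.032],"finger_gap": 0.03},{"finger_gap": 0.03}]'; python3 -m crank '[{"xyz": [0,0,0.032],"finger_gap": 0.03},{"finger_gap": 0.03}]'
```

```text
clock: 5.92
tool_pos: [0.4537, -0.3822, 0.0264]
tcp_rot: [-0.0, 1.0, 0.0, -0.0]
contact_force: [-0.2, 1.0, -0.8]
gripper_width: 0.0355
grip_force: 40.3
clock: 6.18
tool_pos: [0.4547, -0.3837, 0.0258]
tcp_rot: [0.0, 1.0, -0.001, 0.001]
contact_force: [0.7, 0.1, -0.8]
gripper_width: 0.0358
grip_force: 40.3
clock: 6.42
tool_pos: [0.4541, -0.3832, 0.0226]
tcp_rot: [0.0, 1.0, -0.0, 0.0]
contact_force: [-0.1, -1.2, -0.3]
gripper_width: 0.036
grip_force: 40.4
```

```bash
for i in 1; do python3 -m crank '[{"xyz": [0,0,0.016],"finger_gap": 0.03},{"finger_gap": 0.03}]'; done | grep -E "pos|contact";  python3 -m crank '[{"xyz": [0,0,0.016],"finger_gap": 0.03},{"finger_gap": 0.03}]'| grep -E "pos|contact"
```

```text
tool_pos: [0.4541, -0.3833, 0.0226]
contact_force: [-0.8, 1.6, 6.8]
tool_pos: [0.4542, -0.3833, 0.0225]
contact_force: [-1.8, 2.9, 13.4]
```

To row units: -0.05 m is -0.8, -0.02 m is -0.32.

```bash
python3 -m crank '[{"finger_gap": 0.065},{"finger_gap": 0.065},{"finger_gap": 0.065},{"xyz": [0,0,-0.32],"finger_gap": 0.065},{"xyz": [0,0,-0.8],"finger_gap": 0.065}]'; python3 -m crank '[{"xyz": [0,0,-0.8],"finger_gap": 0.065},{"xyz": [-0.144,0.736,0],"finger_gap": 0.065},{"xyz": [-0.144,0.736,0],"finger_gap": 0.065},{"xyz": [-0.144,0.736,0],"finger_gap": 0.065},{"xyz": [-0.144,0.736,0],"finger_gap": 0.065}]';python3 -m crank '[{"xyz": [-0.144,0.736,0],"finger_gap": 0.065},{"xyz": [-0.144,0.736,0],"finger_gap": 0.065},{"xyz": [-0.144,0.736,0],"finger_gap": 0.065},{"xyz": [-0.144,0.736,0],"finger_gap": 0.065},{"xyz": [-0.144,0.736,0],"finger_gap": 0.065}]';python3 -m crank '[{"xyz": [-0.144,0.736,0],"finger_gap": 0.065},{"finger_gap": 0.065},{"finger_gap": 0.065}]' ; python3 -c "
from h import *
plan((.5445,.077,.036),np.pi/2)
plan((.5445,.077,.08),np.pi/2)
c=calibration('wrist')
im=read_camera('wrist')[:,:,::-1]
cv2.imwrite('pics/w4.png',im)
print(proj(c,(.5445,.077,.072)))"
```

```text
clock: 7.55
tool_pos: [0.4523, -0.3812, 0.088]
tcp_rot: [0.0, 1.0, 0.002, -0.002]
contact_force: [0.5, -0.7, 0.2]
gripper_width: 0.065
grip_force: 0.0
clock: 8.18
tool_pos: [0.4901, -0.1976, 0.1401]
tcp_rot: [0.0, 1.0, 0.0, 0.0]
contact_force: [0.4, -0.3, -1.0]
gripper_width: 0.065
grip_force: 0.0
clock: 8.8
tool_pos: [0.5352, 0.0325, 0.1402]
tcp_rot: [0.0, 1.0, -0.0, 0.0]
contact_force: [0.5, -1.3, 0.3]
gripper_width: 0.065
grip_force: 0.0
clock: 9.18
tool_pos: [0.5438, 0.0768, 0.14]
tcp_rot: [-0.0, 1.0, -0.0, -0.0]
contact_force: [-0.3, -0.2, -0.7]
gripper_width: 0.0652
grip_force: 0.0
t 9.18 tcp [0.5438 0.0768 0.14  ] rv [-0.0005 -0.0007  0.0003] d(current) [-0.0008  0.0002  0.104 ] d(target) [-0.0007  0.0002  0.104 ] q6 -0.01
t 9.18 tcp [0.5438 0.0768 0.14  ] rv [-0.0005 -0.0007  0.0003] d(current) [-0.0008  0.0002  0.06  ] d(target) [-0.0007  0.0002  0.06  ] q6 -0.01
[319.62477163 215.8743415 ]
```

View pics/w4.png

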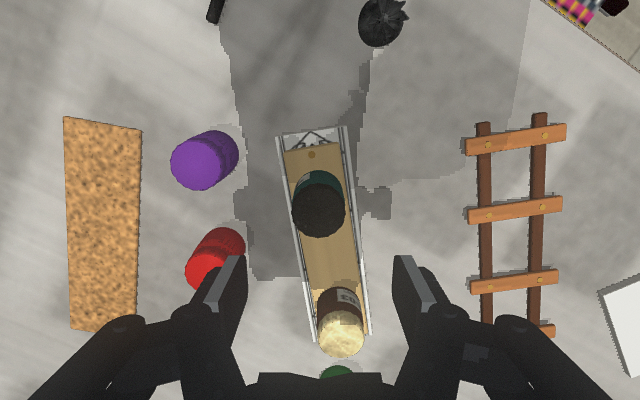

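The teal lid is at (319,211), against 216 predicted, so about 3 mm nearer the base. The left finger clears both purple (197,163) and red. I'll grip it.

```bash
python3 -m crank '[{"xyz": [0.032,0,0.8],"finger_gap": 0.065},{"xyz": [0,0,0.864],"finger_gap": 0.065},{"finger_gap": 0.065},{"finger_gap": 0.03},{"finger_gap": 0.03}]' 40; python3 -m crank '[{"finger_gap": 0.03},{"finger_gap": 0.03},{"finger_gap": 0.03}]'; python3 -m crank '[{"xyz": [0,0,-0.32],"finger_gap": 0.03},{"xyz": [0,0,-0.64],"finger_gap": 0.03},{"xyz": [0,0,-0.8],"finger_gap": 0.03},{"finger_gap": 0.03}]'; python3 -c "
from h import *
plan((.578,-.385,.145),np.pi/2)"
```

```text
clock: 9.85
tool_pos: [0.5443, 0.0765, 0.0391]
tcp_rot: [0.0, 1.0, -0.0, 0.002]
contact_force: [-0.2, -0.5, -0.2]
gripper_width: 0.0355
grip_force: 39.9
clock: 10.22
tool_pos: [0.5443, 0.0766, 0.039]
tcp_rot: [0.0, 1.0, -0.001, 0.003]
contact_force: [-0.3, -2.8, 7.5]
gripper_width: 0.0353
grip_force: 40.7
clock: 10.72
tool_pos: [0.5456, 0.0772, 0.1519]
tcp_rot: [0.0, 1.0, 0.0, 0.005]
contact_force: [0.6, -0.8, -1.6]
gripper_width: 0.0357
grip_force: 40.2
t 10.72 tcp [0.5456 0.0772 0.1519] rv [ 0.0001  0.0104 -0.    ] d(current) [-0.0323 -0.4622  0.0072] d(target) [-0.0324 -0.4622  0.0069] q6 -0.01
```

```bash
python3 -c "
from h import *
print(ray(calibration('scene'),407,226,.02),ray(calibration('side'),363,262,.02))"
```

```text
[ 0.66188122 -0.27999919  0.02      ] [ 0.66322548 -0.29008175  0.02      ]
```

```bash
python3 -m crank '[{"xyz": [-0.056,-0.736,0],"finger_gap": 0.03},{"xyz": [-0.056,-0.736,0],"finger_gap": 0.03},{"xyz": [-0.056,-0.736,0],"finger_gap": 0.03},{"xyz": [-0.056,-0.736,0],"finger_gap": 0.03},{"xyz": [-0.056,-0.736,0],"finger_gap": 0.03}]'; python3 -m crank '[{"xyz": [-0.056,-0.736,0],"finger_gap": 0.03},{"xyz": [-0.056,-0.736,0],"finger_gap": 0.03},{"xyz": [-0.056,-0.736,0],"finger_gap": 0.03},{"xyz": [-0.056,-0.736,0],"finger_gap": 0.03},{"xyz": [-0.056,-0.736,0],"finger_gap": 0.03}]' |grep pos;  python3 -m crank '[{"xyz": [0,0,0.8],"finger_gap": 0.03},{"xyz": [0,0,0.64],"finger_gap": 0.03},{"finger_gap": 0.03},{"finger_gap": 0.03}]'
python3 - <<'E'
from h import *
plan((.578,-.3845,.0225),np.pi/2)
E
```

```text
clock: 11.35
tool_pos: [0.5592, -0.1542, 0.1459]
tcp_rot: [0.0, 1.0, 0.0, -0.0]
contact_force: [-0.3, 0.2, -0.8]
gripper_width: 0.0351
grip_force: 40.2
tool_pos: [0.5767, -0.3842, 0.1457]
clock: 12.48
tool_pos: [0.5775, -0.3832, 0.0576]
tcp_rot: [-0.0, 1.0, -0.0, 0.001]
contact_force: [0.1, -0.0, -0.2]
gripper_width: 0.0355
grip_force: 40.3
t 12.47 tcp [ 0.5775 -0.3832  0.0576] rv [-0.0008  0.0011  0.    ] d(current) [-0.0004 -0.0012  0.0351] d(target) [-0.0005 -0.0013  0.0351] q6 -0.7
```

```bash
python3 -m crank '[{"xyz": [0,-0.016,0.528],"finger_gap": 0.03},{"finger_gap": 0.03}]'| grep -E "pos|contact"; python3 -m crank '[{"xyz": [0,0,0.032],"finger_gap": 0.03},{"finger_gap": 0.03}]'| grep -E "pos|contact"; python3 -m crank '[{"xyz": [0,0,0.016],"finger_gap": 0.03},{"finger_gap": 0.03}]'| grep -E "pos|contact"
```

```text
tool_pos: [0.5766, -0.3834, 0.0234]
contact_force: [-0.4, -0.3, -0.2]
tool_pos: [0.5779, -0.3846, 0.0232]
contact_force: [0.1, 0.1, 0.3]
tool_pos: [0.5777, -0.3846, 0.0221]
contact_force: [-1.0, 0.7, 5.0]
```

To row units: -0.05 m is -0.8, -0.02 m is -0.32.

```bash
python3 -m crank '[{"finger_gap": 0.065},{"finger_gap": 0.065},{"finger_gap": 0.065},{"xyz": [0,0,-0.32],"finger_gap": 0.065},{"xyz": [0,0,-0.8],"finger_gap": 0.065}]'|grep -E "width|pos"; python3 -m crank '[{"xyz": [0,0,-0.8],"finger_gap": 0.065},{"xyz": [-0.104,0.768,0],"finger_gap": 0.065},{"xyz": [-0.104,0.768,0],"finger_gap": 0.065},{"xyz": [-0.104,0.768,0],"finger_gap": 0.065},{"xyz": [-0.104,0.768,0],"finger_gap": 0.065}]'|grep pos;python3 -m crank '[{"xyz": [-0.104,0.768,0],"finger_gap": 0.065},{"xyz": [-0.104,0.768,0],"finger_gap": 0.065},{"xyz": [-0.104,0.768,0],"finger_gap": 0.065},{"xyz": [-0.104,0.768,0],"finger_gap": 0.065},{"xyz": [-0.104,0.768,0],"finger_gap": 0.065}]'|grep pos;python3 -m crank '[{"xyz": [-0.104,0.72,0],"finger_gap": 0.065},{"finger_gap": 0.065},{"finger_gap": 0.065}]' |grep pos; python3 -c "
from h import *
plan((.643,.092,.036),np.pi/2)
c=calibration('wrist')
im=read_camera('wrist')[:,:,::-1]
cv2.imwrite('pics/w5.png',im)
print(proj(c,(.643,.092,.070)))"
```

```text
tool_pos: [0.5749, -0.3824, 0.0874]
gripper_width: 0.0647
tool_pos: [0.603, -0.1906, 0.1402]
tool_pos: [0.6356, 0.0495, 0.1403]
tool_pos: [0.6419, 0.0928, 0.14]
t 15.47 tcp [0.6419 0.0928 0.14  ] rv [-0.0005 -0.0005  0.0001] d(current) [-0.0012 -0.0008  0.104 ] d(target) [-0.0011 -0.0008  0.104 ] q6 0.02
[318.22411385 215.30581851]
```

View pics/w5.png

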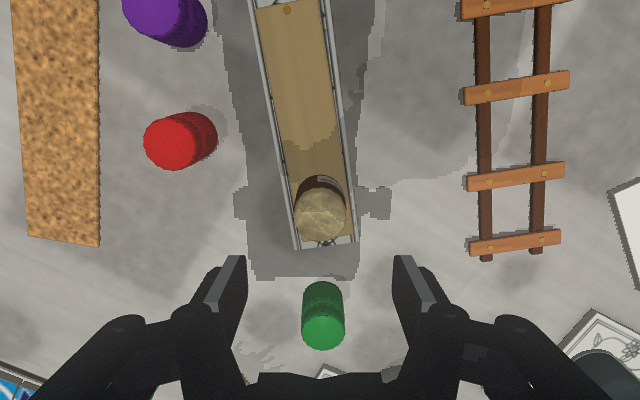

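The cream lid is at (320,214), matching the prediction. Green, at (322,325), is well clear. I'll grip it.

To row units: 0.054 m is 0.864, 0.05 m is 0.8.

```bash
python3 -m crank '[{"xyz": [0,0,0.8],"finger_gap": 0.065},{"xyz": [0,0,0.864],"finger_gap": 0.065},{"finger_gap": 0.065},{"finger_gap": 0.03},{"finger_gap": 0.03}]' 40|grep pos; python3 -m crank '[{"finger_gap": 0.03},{"finger_gap": 0.03},{"finger_gap": 0.03}]'; python3 -m crank '[{"xyz": [0,0,-0.32],"finger_gap": 0.03},{"xyz": [0,0,-0.64],"finger_gap": 0.03},{"xyz": [0,0,-0.8],"finger_gap": 0.03},{"finger_gap": 0.03}]'|grep -E "pos|width"; python3 -c "
from h import *
plan((.440,-.236,.145),np.pi/2)"
```

```text
tool_pos: [0.6445, 0.0925, 0.0396]
clock: 16.52
tool_pos: [0.6445, 0.0926, 0.0395]
tcp_rot: [0.0, 1.0, -0.0, 0.003]
contact_force: [-0.2, -1.3, 8.0]
gripper_width: 0.0348
grip_force: 40.5
tool_pos: [0.6456, 0.0933, 0.1528]
gripper_width: 0.0349
t 17.02 tcp [0.6456 0.0933 0.1528] rv [0.0004 0.011  0.    ] d(current) [ 0.2057 -0.3293  0.0054] d(target) [ 0.2056 -0.3293  0.0078] q6 0.02
```

```bash
python3 -m crank '[{"xyz": [0.3248,-0.5248,0],"finger_gap": 0.03},{"xyz": [0.3248,-0.5248,0],"finger_gap": 0.03},{"xyz": [0.3248,-0.5248,0],"finger_gap": 0.03},{"xyz": [0.3248,-0.5248,0],"finger_gap": 0.03},{"xyz": [0.3248,-0.5248,0],"finger_gap": 0.03}]' |grep pos; python3 -m crank '[{"xyz": [0.3248,-0.5248,0],"finger_gap": 0.03},{"xyz": [0.3248,-0.5248,0],"finger_gap": 0.03},{"xyz": [0.3248,-0.5248,0],"finger_gap": 0.03},{"xyz": [0.3248,-0.5248,0],"finger_gap": 0.03},{"xyz": [0.3248,-0.5248,0],"finger_gap": 0.03}]' |grep pos;  python3 -m crank '[{"xyz": [0,0,0.8],"finger_gap": 0.03},{"xyz": [0,0,0.64],"finger_gap": 0.03},{"finger_gap": 0.03},{"finger_gap": 0.03}]'
python3 - <<'E'
from h import *
plan((.440,-.2355,.0225),np.pi/2)
E
```

```text
tool_pos: [0.5396, -0.0718, 0.1461]
tool_pos: [0.4381, -0.2357, 0.1463]
clock: 18.77
tool_pos: [0.4396, -0.2352, 0.0574]
tcp_rot: [-0.0, 1.0, -0.0, 0.001]
contact_force: [-0.5, -0.5, -0.5]
gripper_width: 0.0349
grip_force: 40.2
t 18.77 tcp [ 0.4396 -0.2352  0.0574] rv [-0.0007  0.0011  0.0001] d(current) [-0.0003 -0.0002  0.0349] d(target) [-0.0004 -0.0003  0.0349] q6 -0.65
```

To row units: 0.033 m is 0.528.

```bash
python3 -m crank '[{"xyz": [0,0,0.528],"finger_gap": 0.03},{"finger_gap": 0.03}]'| grep -E "pos|contact"; python3 -m crank '[{"xyz": [0,0,0.032],"finger_gap": 0.03},{"finger_gap": 0.03}]'| grep -E "pos|contact"; python3 -m crank '[{"xyz": [0,0,0.016],"finger_gap": 0.03},{"finger_gap": 0.03}]'| grep -E "pos|contact"
```

```text
tool_pos: [0.4394, -0.2351, 0.024]
contact_force: [-1.1, 0.4, -0.2]
tool_pos: [0.4397, -0.2354, 0.0225]
contact_force: [-1.2, -0.1, 0.9]
tool_pos: [0.4396, -0.2354, 0.0224]
contact_force: [-2.7, 1.4, 12.0]
```

To row units: -0.05 m is -0.8, -0.02 m is -0.32.

```bash
python3 -m crank '[{"finger_gap": 0.07},{"finger_gap": 0.07},{"finger_gap": 0.07},{"xyz": [0,0,-0.32],"finger_gap": 0.07},{"xyz": [0,0,-0.8],"finger_gap": 0.07}]'|grep -E "width|pos"; python3 -m crank '[{"xyz": [0,0,-0.96],"finger_gap": 0.07},{"xyz": [-0.368,0.72,0],"finger_gap": 0.07},{"xyz": [-0.368,0.72,0],"finger_gap": 0.07},{"xyz": [-0.368,0.72,0],"finger_gap": 0.07},{"xyz": [-0.368,0.72,0],"finger_gap": 0.07}]'|grep pos;python3 -m crank '[{"xyz": [-0.368,0.72,0],"finger_gap": 0.07},{"xyz": [-0.368,0.72,0],"finger_gap": 0.07},{"xyz": [-0.368,0.72,0],"finger_gap": 0.07},{"rotvec": [0,0,-0.165],"finger_gap": 0.07},{"finger_gap": 0.07}]'|grep pos;python3 -m crank '[{"finger_gap": 0.07}]' |grep pos; python3 -c "
from h import *
import pickle
c=calibration('wrist');pickle.dump(c,open('w6.pkl','wb'))
im=read_camera('wrist')[:,:,::-1]
plan((.5955,.085,.15),np.pi/2+.165)
cv2.imwrite('pics/w6.png',im)
cv2.imwrite('pics/scene6.png',read_camera('scene')[:,:,::-1])
crop('pics/scene6.png',310,215,470,335,4.5,'pics/s6.png')"
```

```text
tool_pos: [0.437, -0.2336, 0.0887]
gripper_width: 0.0701
tool_pos: [0.5316, -0.0536, 0.1503]
tool_pos: [0.5999, 0.0807, 0.1497]
tool_pos: [0.5997, 0.0796, 0.1501]
t 21.57 tcp [0.5998 0.0794 0.1502] rv [-0.     -0.0003 -0.0033] d(current) [0.0034 0.0063 0.0002] d(target) [0.0033 0.0063 0.0002] q6 -0.16
```

View pics/w6.png

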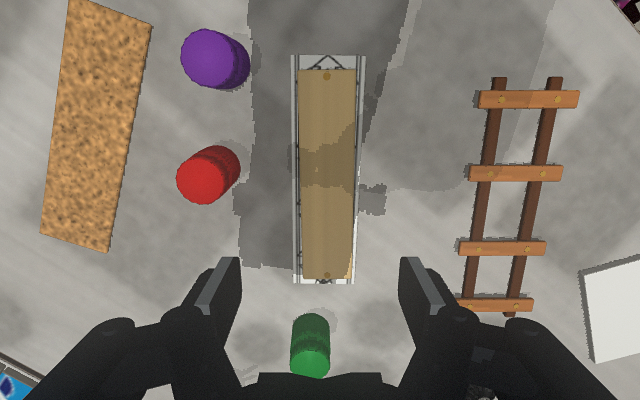

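View pics/s6.png

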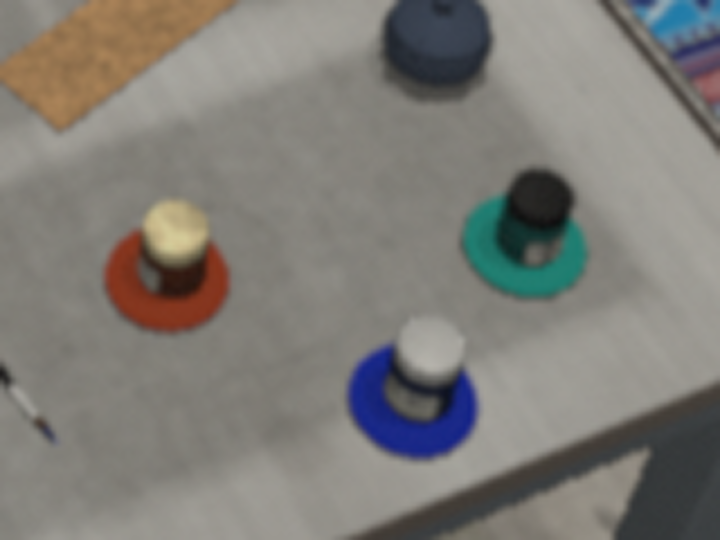

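All three jars stand on their coasters, with lids at rust (177,225), teal (541,192) and navy (431,342) in the crop. Board corners in the wrist view are (299,69), (356,69), (351,278) and (303,278). The tile's far end spans 292-365 at row 55.

Run:
```python
from h import *
import pickle
c=pickle.load(open('w6.pkl','rb'));cs=calibration('scene')
def quad(c,pts,z):
    P=np.array([ray(c,u,v,z)[:2] for u,v in pts]); m=P.mean(0); a=(P[1]+P[2]-P[0]-P[3])/2; 
    print('c',m.round(4),'len',np.linalg.norm(a).round(4),'wid',np.linalg.norm((P[3]+P[2]-P[0]-P[1])/2).round(4),'yaw',np.arctan2(a[1],a[0]).round(4))
quad(c,[(299,69),(303,278),(351,278),(356,69)],.023)
quad(c,[(292,55),(293,283),(354,283),(365,55)],.009)
for p in((327,76),(327,274)): print('screw',ray(c,*p,.023))
for n,p,z in(('rust',(177,225),.053),('teal',(541,192),.055),('navy',(431,342),.058)): print(n,ray(cs,310+p[0]/4.5,215+p[1]/4.5,z).round(4))
```

```text
c [0.594  0.0852] len 0.1744 wid 0.0423 yaw 0.1675
c [0.5957 0.0845] len 0.1988 wid 0.0566 yaw 0.1472
screw [0.51284626 0.07107865 0.023     ]
screw [0.6760009  0.09901197 0.023     ]
rust [ 0.4432 -0.2367  0.053 ]
teal [ 0.5788 -0.3853  0.055 ]
navy [ 0.4573 -0.3841  0.058 ]
```

```bash
python3 -m crank '[{"rotvec": [0,0,-0.003],"xyz": [0.0688,0.104,0.8],"finger_gap": 0.065},{"xyz": [0,0,0.8],"finger_gap": 0.065},{"xyz": [0,0,0.48],"finger_gap": 0.065},{"finger_gap": 0.065},{"xyz": [0,0,0.096],"finger_gap": 0.065}]' 50|grep -E "pos|contact"; python3 -m crank '[{"finger_gap": 0.065},{"finger_gap": 0.055},{"finger_gap": 0.035},{"finger_gap": 0.035},{"finger_gap": 0.035}]'; python3 -c "
from h import *
plan((.5945,.085,.012),np.pi/2+.168)"
```

```text
tool_pos: [0.5963, 0.0853, 0.016]
contact_force: [-0.1, -0.0, 0.3]
clock: 22.88
tool_pos: [0.5957, 0.0857, 0.0158]
tcp_rot: [-0.084, 0.996, -0.0, 0.001]
contact_force: [-1.1, -0.5, 6.4]
gripper_width: 0.0423
grip_force: 50.7
t 22.88 tcp [0.5957 0.0857 0.0158] rv [-0.0005  0.0022 -0.0003] d(current) [ 0.0013 -0.0005  0.0037] d(target) [ 0.0013 -0.0005  0.0038] q6 -0.16
```

To row units: -0.03 m is -0.48, -0.05 m is -0.8.

```bash
python3 -m crank '[{"xyz": [0,0,-0.16],"finger_gap": 0.035},{"xyz": [0,0,-0.48],"finger_gap": 0.035},{"xyz": [0,0,-0.8],"finger_gap": 0.035},{"finger_gap": 0.035},{"finger_gap": 0.035}]'; python3 -c "
from h import *
cv2.imwrite('pics/w7.png',read_camera('wrist')[:,:,::-1])
plan((.593,-.115,.105),np.pi/2-.19)"
```

```text
clock: 23.5
tool_pos: [0.5945, 0.0857, 0.1043]
tcp_rot: [-0.084, 0.996, -0.0, 0.0]
contact_force: [-0.6, 0.1, -2.3]
gripper_width: 0.042
grip_force: 51.2
t 23.55 tcp [0.5938 0.0857 0.1034] rv [-0.     -0.0018  0.3577] d(current) [ 0.0343 -0.1977 -0.0016] d(target) [-0.0371 -0.1972 -0.0016] q6 -0.16
```

View pics/w7.png

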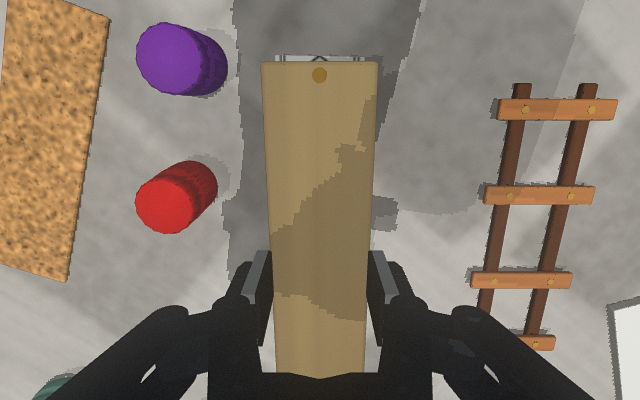

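The board is held straight and level, with its end screw at (319,75). I'll check its offset in the grip, then carry it.

```bash
python3 - <<'E'
from h import *
c=calibration('wrist');s=status.sense();p=np.array(s['tool_pos']);R=Rn.from_quat(s['tcp_rot'])
for z in(.108,.112):
    print(R.inv().apply(ray(c,319,75,z)-p), R.inv().apply(ray(c,319.5,61,z)-p))
E
python3 -m crank '[{"xyz": [0.112,-0.632,0],"finger_gap": 0.035},{"xyz": [0.112,-0.632,0],"finger_gap": 0.035},{"xyz": [0.112,-0.632,0],"finger_gap": 0.035},{"xyz": [0.112,-0.632,0],"finger_gap": 0.035},{"xyz": [0.104,-0.632,0],"finger_gap": 0.035}]' |grep pos; python3 -m crank '[{"rotvec": [0,0,0.119],"finger_gap": 0.035},{"rotvec": [0,0,0.119],"finger_gap": 0.035},{"rotvec": [0,0,0.119],"finger_gap": 0.035},{"xyz": [0,0,0.8],"finger_gap": 0.035},{"finger_gap": 0.035}]';  python3 - <<'E'
from h import *
import pickle
plan((.593,-.115,.012),np.pi/2-.19)
c=calibration('wrist');im=read_camera('wrist')[:,:,::-1];cv2.imwrite('pics/w8.png',im);pickle.dump(c,open('w8.pkl','wb'))
E
```

```text
[ 0.0838815  -0.00014806 -0.00447691] [ 8.88114100e-02  3.42319716e-05 -4.46795805e-03]
[ 0.08376418 -0.00014408 -0.00847712] [ 8.85516250e-02  3.29411970e-05 -8.46843396e-03]
tool_pos: [0.5922, -0.1156, 0.1023]
clock: 24.8
tool_pos: [0.5888, -0.1132, 0.0491]
tcp_rot: [0.095, 0.996, 0.001, -0.006]
contact_force: [-0.2, 0.2, -1.6]
gripper_width: 0.0419
grip_force: 51.5
t 24.8 tcp [ 0.5888 -0.1132  0.0491] rv [ 0.0016 -0.0115  0.0007] d(current) [-0.0049 -0.0011  0.0371] d(target) [-0.0044 -0.001   0.0371] q6 -0.13
```

View pics/w8.png

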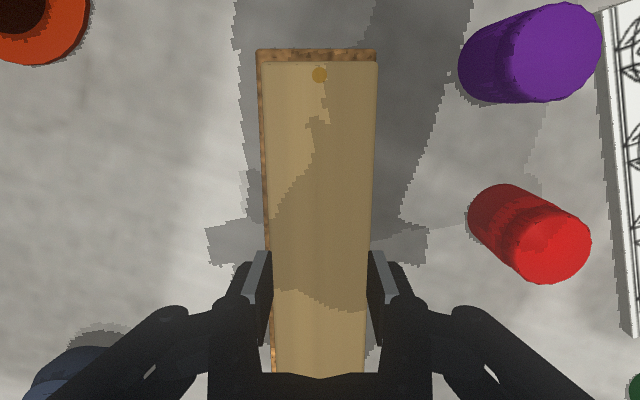

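The held board is over the cork and parallel to it. The cork's near corners are at (257,49) and (376,50).

```bash
python3 - <<'E'
from h import *
import pickle
c=pickle.load(open('w8.pkl','rb'));s=status.sense();p=np.array(s['tool_pos']);R=Rn.from_quat(s['tcp_rot'])
z=Rn.from_euler('z',-.19)
for q in((257,49),(376,50),(316.5,49.5)):
    X=ray(c,*q,.004);print(X.round(4),z.inv().apply(X-p).round(4))
E
python3 -m crank '[{"finger_gap": 0.035},{"finger_gap": 0.035}]' |grep -E "pos|rot"
python3 -c "
from h import *
plan((.593,-.115,.012),np.pi/2-.19)"
```

```text
[ 0.4864 -0.1258  0.004 ] [-0.1001 -0.0315 -0.0476]
[ 0.4981 -0.0668  0.004 ] [-0.0998  0.0287 -0.0476]
[ 0.4922 -0.0963  0.004 ] [-0.1    -0.0014 -0.0476]
tool_pos: [0.5949, -0.1151, 0.0559]
tcp_rot: [0.094, 0.996, -0.0, 0.001]
t 25.1 tcp [ 0.5949 -0.1151  0.0559] rv [-0.0003  0.0027  0.0008] d(current) [ 0.002  -0.0002  0.0439] d(target) [ 0.0019 -0.0002  0.0439] q6 -0.13
```

The rows are not in the units I measure in: shifts go in shares of 62.5 mm. I convert before sending: 0.02 m is 0.32, 0.001 m is 0.016.

```bash
python3 -m crank '[{"xyz": [0.016,-0.008,0.32],"finger_gap": 0.035},{"xyz": [0,0,0.32],"finger_gap": 0.035},{"finger_gap": 0.035},{"finger_gap": 0.035}]'| grep -E "pos|contact"; python3 -m crank '[{"xyz": [0,0,0.048],"finger_gap": 0.035},{"finger_gap": 0.035}]'| grep -E "pos|contact"; python3 -m crank '[{"xyz": [0,0,0.024],"finger_gap": 0.035},{"finger_gap": 0.035}]'| grep -E "pos|contact"
```

```text
tool_pos: [0.5935, -0.1154, 0.0156]
contact_force: [-0.3, -0.8, -1.8]
tool_pos: [0.593, -0.1152, 0.0118]
contact_force: [0.5, 0.1, -1.9]
tool_pos: [0.593, -0.1153, 0.0108]
contact_force: [-2.8, 0.7, 5.5]
```

To row units: -0.06 m is -0.96, -0.03 m is -0.48.

```bash
python3 -m crank '[{"finger_gap": 0.075},{"finger_gap": 0.075},{"finger_gap": 0.075},{"xyz": [0,0,-0.48],"finger_gap": 0.075},{"xyz": [0,0,-0.96],"finger_gap": 0.075}]' |grep -E "pos|width"; python3 -m crank '[{"xyz": [0,0,-0.8],"finger_gap": 0.075},{"finger_gap": 0.075}]'|grep pos;  python3 -c "
from h import *
plan((.597,.085,.15),np.pi/2+.165)"
```

```text
tool_pos: [0.5903, -0.1144, 0.0977]
gripper_width: 0.0749
tool_pos: [0.5957, -0.1161, 0.155]
t 26.98 tcp [ 0.5957 -0.1161  0.155 ] rv [-0.0029  0.0091 -0.3542] d(current) [0.0366 0.1977 0.0044] d(target) [-0.0343  0.1982  0.005 ] q6 -0.14
```

```bash
python3 -m crank '[{"xyz": [0.1168,0.632,0],"finger_gap": 0.075},{"xyz": [0.1168,0.632,0],"finger_gap": 0.075},{"xyz": [0.1168,0.632,0],"finger_gap": 0.075},{"xyz": [0.1168,0.632,0],"finger_gap": 0.075},{"xyz": [0.1168,0.632,0],"finger_gap": 0.075}]' |grep pos; python3 -m crank '[{"rotvec": [0,0,-0.118],"finger_gap": 0.075},{"rotvec": [0,0,-0.118],"finger_gap": 0.075},{"rotvec": [0,0,-0.118],"finger_gap": 0.075},{"finger_gap": 0.075},{"finger_gap": 0.075}]'|grep pos;  python3 -c "
from h import *
import pickle
plan((.597,.085,.15),np.pi/2+.165)
c=calibration('wrist');im=read_camera('wrist')[:,:,::-1];cv2.imwrite('pics/w9.png',im)
h=cv2.cvtColor(im.copy(),cv2.COLOR_BGR2HSV)
# expected corners for yaw .165
z=Rn.from_euler('z',.165)
for sx,sy in((-1,-1),(-1,1),(1,1),(1,-1)): print(proj(c,z.apply((sx*.1,sy*.029,0))+(.597,.085,.009)).round(1))
a=z.apply((1,0,0))
g=cv2.cvtColor(im.copy(),cv2.COLOR_BGR2GRAY).astype(int)
for r in(90,150,200,240):print(r,g[r,280:380:3])
print('col',g[40:70:2,300],g[265:300:2,300],g[265:300:2,340])
pickle.dump(c,open('w9.pkl','wb'))"
```

```text
tool_pos: [0.5932, 0.087, 0.1484]
tool_pos: [0.5936, 0.0857, 0.1491]
t 28.23 tcp [0.5936 0.0857 0.1491] rv [ 0.0002 -0.0011 -0.0022] d(current) [-0.0033 -0.0012 -0.0009] d(target) [-0.0033 -0.0012 -0.0009] q6 -0.15
[279.6  63.3]
[355.4  63.2]
[348.8 290.2]
[287.4 290.3]
90 [116 161  81  45  83  81  60 139 134  42 119  53  85 117  48 140 129 106
 111  62  68 103  70  65 160 118  94  94  95  93  93  94  80  81]
150 [105 125 100  72 135  48  48 136  64 137 132 133 135 131 132 133  93 123
 135  68  76  97 121 115 123  85  86 124 123 125 127 126 129 129]
200 [111 112 155 139 146 159  56  70 140  57  65  46  44  59 153  46 107  95
  74 155 161  83  81 156 121 117 124 120 117 114 115 117 116 114]
240 [ 99  98 159  87 128 157 156 156 155 157 157 155  78 160 154 155 154 157
 159 159 117 120 162 171 168 174 179 178 176 177 173 172 170 171]
col [101  99 105 106 107 104 107 108 107 110 107 149 158 159 159] [159 159 156 110 122 143 133 156 229 227 225 227 158 164 168 172 173 172] [ 85  86  89  80  92 100 102 137 146 150 152 158 154 179 185 183 181 182]
```

```bash
python3 -m crank '[{"rotvec": [0,0,-0.002],"xyz": [-0.048,-0.016,0.8],"finger_gap": 0.072},{"xyz": [0,0,0.8],"finger_gap": 0.072},{"xyz": [0,0,0.592],"finger_gap": 0.072},{"finger_gap": 0.072},{"finger_gap": 0.072}]' |grep -E "pos|contact"; python3 -m crank '[{"xyz": [0,0,0.064],"finger_gap": 0.072},{"finger_gap": 0.072}]'|grep -E "pos|contact"; python3 -m crank '[{"xyz": [0,0,0.032],"finger_gap": 0.072},{"finger_gap": 0.072}]'|grep -E "pos|contact";python3 -m crank '[{"xyz": [0,0,0.032],"finger_gap": 0.072},{"finger_gap": 0.072}]'|grep -E "pos|contact"
```

```text
tool_pos: [0.5981, 0.0852, 0.0141]
contact_force: [-0.2, -0.2, -0.2]
tool_pos: [0.598, 0.0852, 0.01]
contact_force: [-0.4, -0.3, 0.5]
tool_pos: [0.5971, 0.0853, 0.0069]
contact_force: [-0.7, 0.2, 0.9]
tool_pos: [0.5969, 0.0853, 0.0046]
contact_force: [-0.6, 0.1, 0.2]
```

```bash
python3 -m crank '[{"xyz": [0,0,0.032],"finger_gap": 0.072},{"finger_gap": 0.072}]'|grep -E "pos|contact"; python3 -m crank '[{"xyz": [0,0,0.016],"finger_gap": 0.072},{"finger_gap": 0.072}]'|grep -E "pos|contact"; python3 -m crank '[{"xyz": [0,0,0.016],"finger_gap": 0.072},{"finger_gap": 0.072}]'|grep -E "pos|contact"
```

```text
tool_pos: [0.5969, 0.0852, 0.0026]
contact_force: [0.5, -0.3, 0.1]
tool_pos: [0.597, 0.0852, 0.0017]
contact_force: [-0.1, 0.1, 0.4]
tool_pos: [0.597, 0.0852, 0.0007]
contact_force: [0.4, -0.1, -0.4]
```

```bash
python3 -m crank '[{"finger_gap": 0.064},{"finger_gap": 0.05}]' 50; python3 -m crank '[{"finger_gap": 0.05},{"finger_gap": 0.05},{"finger_gap": 0.05}]'
```

```text
clock: 30.65
tool_pos: [0.5973, 0.0851, 0.0015]
tcp_rot: [-0.083, 0.997, -0.0, 0.0]
contact_force: [-1.7, -0.8, 4.2]
gripper_width: 0.0556
grip_force: 52.2
clock: 31.02
tool_pos: [0.5973, 0.0851, 0.0015]
tcp_rot: [-0.083, 0.997, -0.0, 0.0]
contact_force: [-0.9, -0.6, 4.9]
gripper_width: 0.056
grip_force: 52.4
```

```bash
python3 -m crank '[{"finger_gap": 0.05},{"xyz": [0,0,-0.16],"finger_gap": 0.05},{"xyz": [0,0,-0.48],"finger_gap": 0.05},{"xyz": [0,0,-0.64],"finger_gap": 0.05},{"finger_gap": 0.05}]' 70; python3 -c "
from h import *
plan((.598,.2465,.08),np.pi/2+.167)"
```

```text
clock: 31.65
tool_pos: [0.5998, 0.0854, 0.0844]
tcp_rot: [-0.083, 0.997, -0.0, 0.003]
contact_force: [0.7, 0.5, -2.1]
gripper_width: 0.0548
grip_force: 74.3
t 31.65 tcp [0.5998 0.0854 0.0844] rv [-0.001   0.0067 -0.0001] d(current) [-0.025   0.1592  0.0044] d(target) [-0.025   0.1592  0.0044] q6 -0.16
```

To row units: 0.04 m is 0.64, -0.007 m is -0.112.

```bash
python3 -m crank '[{"xyz": [-0.112,0.64,0],"finger_gap": 0.05},{"xyz": [-0.112,0.64,0],"finger_gap": 0.05},{"xyz": [-0.112,0.64,0],"finger_gap": 0.05},{"xyz": [-0.104,0.624,0],"finger_gap": 0.05},{"finger_gap": 0.05}]'|grep pos; python3 -m crank '[{"finger_gap": 0.05},{"xyz": [0,0,0.48],"finger_gap": 0.05},{"finger_gap": 0.05},{"finger_gap": 0.05}]'; python3 -c "
from h import *
plan((.598,.2465,.01),np.pi/2+.167)
import pickle
c=calibration('wrist');pickle.dump(c,open('w10.pkl','wb'))
cv2.imwrite('pics/w10.png',read_camera('wrist')[:,:,::-1])"
```

```text
tool_pos: [0.5965, 0.2492, 0.0791]
clock: 32.78
tool_pos: [0.5979, 0.2456, 0.0512]
tcp_rot: [-0.083, 0.997, -0.0, -0.0]
contact_force: [1.4, -0.2, -1.5]
gripper_width: 0.0548
grip_force: 74.6
t 32.77 tcp [0.5979 0.2456 0.0512] rv [-0.0002 -0.0003 -0.0016] d(current) [-0.0002  0.0009  0.0412] d(target) [-0.0002  0.0008  0.0412] q6 0.1
```

View pics/w10.png

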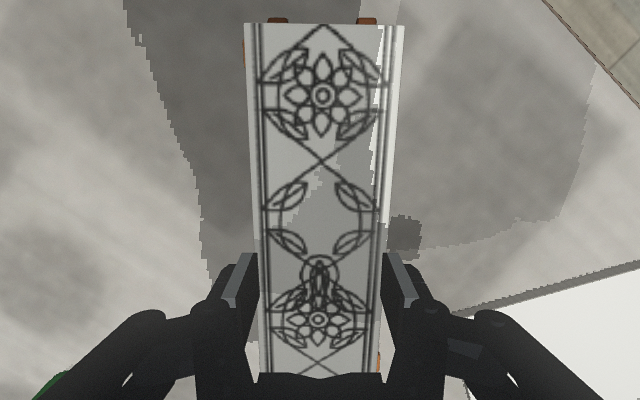

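The tile is held level over the rack. Its near edge runs (244,25)-(404,25), and the runner ends show at (278,21) and (367,20). I'll check the centring numerically, finding the slat ends by colour.

Run:
```python
from h import *
import pickle
c=pickle.load(open('w10.pkl','rb'));s=status.sense();p=np.array(s['tool_pos']);R=Rn.from_quat(s['tcp_rot'])
im=cv2.imread('pics/w10.png');h=cv2.cvtColor(im,cv2.COLOR_BGR2HSV)
f=lambda u,v,z:R.inv().apply(ray(c,u,v,z)-p)[:2].round(4)
m=((h[:,:,0]<18)&(h[:,:,1]>110)&(h[:,:,2]>50)).astype(np.uint8); m[:,:200]=0
n,l,st,_=cv2.connectedComponentsWithStats(m)
print([tuple(x) for x in st[1:] if x[4]>5])
print('runners',f(278,21,.005),f(367,20,.005))
for z in(.059,.062): print('tile',f(244,25,z),f(404,25,z))
Rk=Rn.from_euler('z',.167)
for x,y in((-.102,-.039),(-.102,.039),(-.042,-.039),(-.042,.039),(.028,-.039),(.028,.039),(.088,.039),(-.112,0)): print((x,y),proj(c,Rk.apply((x,y,.011))+(.598,.2465,0)).round(1))
```

```text
[(np.int32(268), np.int32(18), np.int32(19), np.int32(5), np.int32(77)), (np.int32(357), np.int32(18), np.int32(19), np.int32(6), np.int32(110)), (np.int32(243), np.int32(40), np.int32(2), np.int32(27), np.int32(30)), (np.int32(377), np.int32(352), np.int32(3), np.int32(20), np.int32(42))]
runners [ 0.1111 -0.0207] [0.1116 0.0233]
tile [ 0.101  -0.0269] [0.1011 0.0297]
tile [ 0.1005 -0.0263] [0.1006 0.0291]
(-0.102, -0.039) [240.5  38.7]
(-0.102, 0.039) [401.2  38.7]
(-0.042, -0.039) [248.4 160.5]
(-0.042, 0.039) [393.1 160.5]
(0.028, -0.039) [255.9 275.1]
(0.028, 0.039) [385.5 275. ]
(0.088, 0.039) [380.1 355.7]
(-0.112, 0) [320.9  15.7]
```

To row units: 0.012 m is 0.192, 0.015 m is 0.24.

```bash
python3 -m crank '[{"rotvec": [0,0,-0.001],"xyz": [0,0.016,0.24],"finger_gap": 0.05},{"xyz": [0,0,0.192],"finger_gap": 0.05},{"xyz": [0,0,0.08],"finger_gap": 0.05},{"finger_gap": 0.05},{"finger_gap": 0.05}]'|grep -E "pos|contact"; python3 -m crank '[{"xyz": [0,0,0.032],"finger_gap": 0.05},{"xyz": [0,0,0.024],"finger_gap": 0.05},{"finger_gap": 0.05}]'|grep -E "pos|contact"; python3 -m crank '[{"xyz": [0,0,0.016],"finger_gap": 0.05},{"finger_gap": 0.05}]'|grep -E "pos|contact"
```

```text
tool_pos: [0.5979, 0.2477, 0.019]
contact_force: [0.9, 0.4, -1.1]
tool_pos: [0.5976, 0.2476, 0.0152]
contact_force: [-0.1, 1.0, -2.2]
tool_pos: [0.5976, 0.2476, 0.0143]
contact_force: [-0.8, 1.1, -1.8]
```

To row units: 0.001 m is 0.016.

```bash
python3 -m crank '[{"xyz": [0,0,0.016],"finger_gap": 0.05},{"finger_gap": 0.05}]'|grep -E "pos|contact"; python3 -m crank '[{"xyz": [0,0,0.016],"finger_gap": 0.05},{"finger_gap": 0.05}]'|grep -E "pos|contact"
```

```text
tool_pos: [0.5976, 0.2476, 0.0132]
contact_force: [-0.2, 0.3, -1.4]
tool_pos: [0.5977, 0.2476, 0.0128]
contact_force: [-2.2, -0.5, 2.8]
```

```bash
python3 -m crank '[{"finger_gap": 0.062},{"finger_gap": 0.07},{"finger_gap": 0.075},{"finger_gap": 0.075},{"xyz": [0,0,-0.16],"finger_gap": 0.075}]' |grep -E "pos|width|contact"; python3 -m crank '[{"xyz": [0,0,-0.48],"finger_gap": 0.075},{"xyz": [0,0,-0.8],"finger_gap": 0.075},{"xyz": [0,0,-0.8],"finger_gap": 0.075},{"finger_gap": 0.075},{"finger_gap": 0.075}]' |grep -E "pos|contact"
python3 - <<'E'
from h import *
c=calibration('wrist');im=read_camera('wrist')[:,:,::-1].copy();cv2.imwrite('pics/w11.png',im)
g=cv2.cvtColor(im,cv2.COLOR_BGR2GRAY).astype(int)
h=cv2.cvtColor(im,cv2.COLOR_BGR2HSV)
m=((h[:,:,0]<18)&(h[:,:,1]>110)&(h[:,:,2]>50)).astype(np.uint8)
n,l,st,_=cv2.connectedComponentsWithStats(m)
for x in st[1:]:
  if x[4]>60: print(x)
Rk=Rn.from_euler('z',.167)
print('tile exp',[proj(c,Rk.apply((x,y,.020))+(.598,.2475,0)).round(1) for x in(-.1,.1) for y in(-.029,.029)])
print('slat exp',[proj(c,Rk.apply((x,y,.011))+(.598,.2475,0)).round(1) for x in(-.095,-.035,.035) for y in(-.039,.039)])
sc=read_camera('scene')[:,:,::-1].copy();cv2.imwrite('pics/scene11.png',sc)
cs=calibration('scene');a=cv2.imread('pics/scene6.png')
hh=cv2.cvtColor(sc,cv2.COLOR_BGR2HSV)
print('jar area diff',np.abs(sc[230:320,325:450].astype(int)-a[230:320,325:450]).mean())
# board/cork corner check: fraction board-coloured inside expected quad
print('board exp',[proj(cs,Rn.from_euler('z',-.19).apply((x,y,.018))+(.593,-.1155,0)).round(1) for x in(-.088,.088) for y in(-.022,.022)])
E
```

```text
tool_pos: [0.5969, 0.2473, 0.0218]
contact_force: [-0.0, -0.5, -0.1]
gripper_width: 0.075
tool_pos: [0.5977, 0.2476, 0.1527]
contact_force: [0.6, -0.8, -1.7]
[285  43  11  13 131]
[341  43  29  32 328]
[268  56  15  19 266]
[   0  113   43   51 1540]
[272 134  12  17 193]
[357 135   9  16 138]
[275 214  10  15 147]
[353 214   9  15 132]
[277 274  10  13 109]
[350 274  10  13 115]
[  0 363  49  37 612]
tile exp [array([280.2,  58. ]), array([358.4,  58.2]), array([287.5, 291.6]), array([350.3, 291.7])]
slat exp [array([268.7,  65.8]), array([369.8,  66.1]), array([271.9, 143.6]), array([366.4, 143.8]), array([275.1, 222.4]), array([362.9, 222.6])]
jar area diff 1.0134518518518518
board exp [array([324.3, 236.1]), array([313. , 226.6]), array([369.7, 202.7]), array([358.4, 194.3])]
```

Run:
```python
from h import *
a=cv2.imread('pics/scene6.png').astype(int);b=cv2.imread('pics/scene11.png').astype(int)
d=np.zeros((400,640),np.uint8); d[185:250,300:385]=(np.abs(a-b).sum(2)>35)[185:250,300:385]
d=cv2.morphologyEx(d,cv2.MORPH_OPEN,np.ones((3,3)))
n,l,st,ce=cv2.connectedComponentsWithStats(d); k=1+st[1:,4].argmax(); ys,xs=np.where(l==k)
cs=calibration('scene');P=np.array([ray(cs,x,y,.018)[:2] for x,y in zip(xs,ys)],np.float32)
print(st[k],P.mean(0),cv2.minAreaRect(P*1000))
s=status.sense();print(s['clock'])
```

```text
[314 195  55  39 790] [ 0.5931517  -0.11449847] ((591.0103759765625, -117.7684097290039), (52.41753005981445, 184.82142639160156), 79.27659606933594)
35.925
```

```bash
python3 -c "
from workcell import job_done
print(job_done())"
```

```text
the job is handed in; nothing more can be done
None
```

I handed the job in at about 36 s on the robot's clock: the three jars stand on their own coasters, the press board is on the cork pad, and the tile is on the drying rack. Camera checks put each within about 4 mm of centre, but `job_done()` returned no verdict.

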